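# Lock the jam nut on a bread-case foot

### The arm

A 7-joint arm with a two-finger parallel gripper is mounted at the origin on the work surface. World frame = base frame: x ahead of the robot, y to its left, z up, the work surface at z = 0. Lengths are in mm, angles in degrees, forces in N, time in s.
With the tool pointing down it reaches from about 375 to 925 mm from the base axis. Payload 3.1 kg.
Tool frame: the origin (TCP) lies midway between the tips of the shut fingers; the grasp point (between the pads) lies 19 mm behind it; z points along the fingers, y is the line along which they close (so a half turn about z gives the same grasp; the last joint's range is limited). The gripper opens to 85 mm and grips with 20 to 120 N. Pads are 22 mm wide; open, the fingers measure 114 mm over their backs; the gripper's body (76 mm by 85 mm) begins 54 mm behind the grasp point. The pads swing forward as they close: fully open they stand 13 mm farther back than shut.
Start: joints at [-5.604, 21.939, 2.515, 91.553, -1.026, 66.532, -2.859], TCP at [650.002, 0.022, 231.269] pointing down, gripper open.
Joint ranges: [-149.38, 149.38], [-23.57, 123.04], [-84.95, 90], [0, 143.3], [-89.99, 269.99], [3.08, 112.72], [-163.45, 163.45]. Speed limits (degrees/s): [159.86, 159.86, 180, 180, 180, 180, 180].

### API

Orientations are given as a 3x3 rotation matrix whose columns are the frame's x, y, z axes.
In Python, from bench import env, imaging gives the robot as it stands.
- The arm moves only by the tool arm_command, never from a script. Its argument "steps" is one flat list of numbers, 7 for each row, row after row: the shift along the tool's x, y, z in m, then the turn, a rotation vector about the tool's x, y, z in rad, then the opening, from -1 (shut) to 1 (fully open). A call has 1 to 20 rows; each row is the pose to reach, as a shift and turn from the pose commanded when the call began, along the tool's axes at that moment; what a row does not reach only later rows make up. A row lasts 1/12 s, in which the tool goes at most 41.7 mm and 7.16 degrees, less where a joint would pass 70% of its speed; a pose out of reach is approached as far as the arm can. A call with a gripper value outside its range is refused whole. The fingers move at their own pace and stop on an object; the grip force is fixed at half the most. Time passes only in rows, so rows that repeat a pose let the fingers close. It gives the time, the measured TCP pose, the force, the opening and the grip force at its end, in the units of the state.
- env.sense(): the state, without advancing time (a new reading comes with each control period).
- imaging.camera(name): name is "scene" or "side" or "wrist"; returns a dict with "pixels" (420x560x3 uint8, red, green, blue), "intrinsics" (3x3 intrinsics, pixels), "world_to_cam" (4x4, takes a point from world to camera coordinates). Camera axes: x right, y up, looking along -z (the intrinsics and any distortion apply to the point x, -y, -z); pixel columns grow to the right and rows downward; lengths in mm; the calibration is good to about 2 mm. A picture is of the moment at which its call begins. There is no depth.
- env.finish_job(): hands the job in; it is judged then, once.
Trained networks look in the newest picture that a camera, given by its name, has taken for a name from the list of things; names that differ only in an ending like _2 or _b are one class to them, and where a whole thing is asked for, a point or a joint stands for the part that bears it (a point fixed in the world has none). Each returns a list of dicts, best first, with "conf" (0 to 1); they miss things now and then, are a little off and sometimes report something else, mostly with a low value. They report only what shows in the picture. A call takes as long as a camera call. They do not tell look-alikes from the thing itself.
- imaging.cut_out(label, camera): "pixels" (420x560 bool, what is visible of it) and "extent" ([left, top, right, bottom] in pixels, round what is visible of it).
- imaging.tip_of(label, camera): "pixel" ([column, row] in pixels: a listed point, or the origin of a listed thing).
The state is a dict: "t": time; "q": joint angles; "qvel": joint speeds; "joint_efforts": joint torques, N m; "ee_pos": TCP position; "eef_rot": TCP orientation; "wrist_force": force on the tool from outside, world axes, zero at the start; "torque": the same for the moment, N m; "opening": opening from 0.0 (shut) to 1.0 (fully open); "grasp_force": force on a finger pad.
Only numpy, scipy, OpenCV 4.12 (cv2) and the standard library are available. Lean on these libraries where they do the work, as an engineer would, in place of code of your own. Each camera call takes 0.05 s, during which the arm holds its last target. There are 200 camera calls.

### The job

Fit the open-ended spanner flat onto the brass set nut of the bread-case foot, its tail beside the red stop pin on the side where tightening swings it against the pin, and let go. Then, with the spanner alone holding the set nut, turn the orange wing jam nut clockwise until it has gone solid and takes about 0.7 Nm (at least 0.55, never more than 1.0) for half a second, without squeezing the spanner against the pin any harder than that. Leave the spanner fitted, do not let the set nut turn more than about 40 degrees from where it was, and leave the jar, the mug and the tin alone.

Things in the scene. Friction and masses are not known exactly. Their poses are not given: they have to be found in the camera images.
- foot: Fixed grey plate, 110 (its x) x 270 (its y) x 20 mm high; origin at the centre of its underside, on the counter. A vertical post stands at its x 0, y +80 mm; on it, from below: brass hex set nut, thin spring washer, orange wing jam nut.
- nut_center (a point): Centre of the brass hex set nut: 36 mm across flats, 18 mm high, centre 29.5 mm above the counter, on the post. Flats face its +x and -x, corners are on its +-y (its y is within 0.1 rad of the plate's y at the start). Oiled; it turns with a drag of 0.03 Nm, less than the jam nut's, so it follows the jam nut unless held.
- nut_mark (a point): White mark on the set nut's +y corner, 20.5 mm from the post axis, on its top face.
- wing_grip (a point): On the post axis, centre of the grip of the orange wing jam nut, 77.5 mm above the counter: an upright flat bar 40 mm long (its x), 12 mm thick (its y), from 55.5 to 95.5 mm above the counter, on a round collar 24 mm across. Clockwise from above tightens.
- jam_nut (a joint): Turn of the jam nut on the washer, rad, growing as it tightens: -0.3 to -0.12 at the start (drag 0.06 Nm), 0 when down on the washer. The washer then gives for 0.05 to 0.8 rad more, unknown, at 0.15 Nm (this stays 0), then goes solid. Set nut and spanner also turn along, up to 0.5 rad, till slack to the pin is used up. Only torque tells when it is tight.
- stop_pin: Red stop pin, 12 mm across, 18 mm high, fixed at the plate's x -22, y -115 mm (196 mm from the post); origin at its foot. With the spanner on the nut and its handle along the plate's -y, the tail lies on the pin's +x side, 9 mm clear; tightening swings it against the pin. 3 N on the pin is 0.59 Nm on the nut.
- pin_top (a point): Top centre of the red stop pin; axes parallel to the plate's.
- spanner_grip (a point): Centre, half-way up, of the blue handle of the spanner, which starts flat on the counter: a bar 64 mm long (x), 22 mm wide (y), 36 mm high, centre 18 mm above the spanner's underside. Spanner axes: x from the handle to the open mouth, z up.
- spanner_jaw (a point): Jaw centre, 97 mm along spanner +x from the handle's centre, 7 mm above the underside; on the post axis when fitted. Jaws 14 mm high, parallel, 38.4 mm apart (1.2 mm free each side of the nut) from 22 mm behind this point (bottom of the mouth) to 12 mm ahead, then flaring to about 57 mm at 30 mm ahead; 62 mm wide outside, 72 at the flare.
- spanner: The loose steel spanner, about 280 g; origin on its underside below the jaw centre. Its tail, 14 mm wide and 12 high, runs from 128 to 211 mm behind the jaw centre. Fitted, its underside is on the plate. Slide the mouth on level, towards the plate's +y, until the nut's corner meets the bottom of the mouth.
- jar: Bystander: amber glass jar with red lid, 64 mm across, 85 mm high; origin at the centre of its underside.
- mug: Bystander: white mug, 72 mm across plus handle, 85 mm high; origin at the centre of its underside.
- tin: Bystander: metal tin with paper label, 68 mm across, 90 mm high; origin at the centre of its underside.
Not all that is in view belongs to the job. Several things have the shape of the spanner; the one meant has the colours described above.

How it is judged (in metres and radians):
On the way, in this order (a step that is already met when the one before it is completed fails the run):
1. the spanner is on the set nut, flat on the plate, and let go (horizontal distance between spanner_jaw and nut_center below 0.007 m and z of spanner_jaw in the frame of nut_center below 0.004 m and contact force between each of the arm, the fingers and spanner below 0.1 N and linear speed of spanner below 0.02 m/s and x of spanner_grip in the frame of pin_top above 0.005 m), for 0.2 s.
2. the jam nut, turned by the gripper, is tight: the spanner, untouched and still on the nut, bears on the stop pin with over 2.5 N and the jam nut is down on its washer (horizontal distance between spanner_jaw and nut_center below 0.007 m and z of spanner_jaw in the frame of nut_center below 0.004 m and contact force between spanner and stop_pin above 2.5 N and contact force between the fingers and jam_nut above 2 N and contact force between each of the fingers, the arm and spanner below 0.1 N and value of joint jam_nut above -0.08 rad), for 0.3 s.
At the end, for the whole second after the job is handed in: The jam nut is still down on its washer (within 0.08 rad), the spanner is still on the set nut (jaw centre within 7 mm of the nut's axis, flat on the plate within 4 mm) and at rest, and the nut's mark is within 15.5 mm of where it began (horizontal distance between spanner_jaw and nut_center below 0.007 m and z of spanner_jaw in the frame of nut_center below 0.004 m and value of joint jam_nut above -0.08 rad and distance of nut_mark from where it was at the start of the episode below 0.0155 m and linear speed of spanner below 0.02 m/s); the robot touches nothing.
It fails at once if the spanner is pressed on the stop pin with more than 5.5 N (overtightened or shoved) (contact force between spanner and stop_pin above 5.5 N).
It fails at once if the set nut has turned: its mark is more than 15.5 mm from where it began (44 degrees) (distance of nut_mark from where it was at the start of the episode above 0.0155 m).
It fails at once if a bystander was moved by more than 15 mm (distance of any of jar, mug, tin from where it was at the start of the episode above 0.015 m).
It also fails if it takes over 72 s, if anything falls off the work surface, if the arm or the gripper's body presses on something with over 40 N, if the wrist force passes 120 N, or if a joint passes its speed limit or range.

## Working session

There is one attempt and no reset: what is moved stays moved. The work goes in short steps, Python scripts to look and compute and a tool call to move; the robot and the scene stay as the last step left them, time stands still between calls to the robot, and variables do not carry over. Pictures are saved under pics/ and viewed, at most 10 in all, crops included, and the job is handed in when it is done.

Besides the shell and the picture viewer there is one more tool, called after "Request:" as name(argument=value, ...) on one line, values as JSON. arm_command: Moves the arm, as the interface text tells. Its arguments: {"type":"object","properties":{"steps":{"type":"array","items":{"type":"number"}}},"required":["steps"]}

```bash
mkdir -p pics; cat > h.py <<'E'
import numpy as np, cv2
from bench import env, imaging
def ray(c,px):
    K=np.array(c["intrinsics"]);M=np.array(c["world_to_cam"])
    d=np.linalg.inv(K)@[px[0],px[1],1]; d=np.array([d[0],-d[1],-d[2]])
    R=M[:3,:3]; return -R.T@M[:3,3], R.T@d
def atz(c,px,z):
    o,d=ray(c,px); return o+d*(z-o[2])/d[2]
def proj(c,p):
    K=np.array(c["intrinsics"]);M=np.array(c["world_to_cam"])
    q=M[:3,:3]@p+M[:3,3]; u=K@[q[0],-q[1],-q[2]]; return u[:2]/u[2]
def save(c,n,crop=None,s=1):
    im=c["pixels"][...,::-1]
    if crop: im=im[crop[1]:crop[3],crop[0]:crop[2]]
    cv2.imwrite(f"pics/{n}.png",cv2.resize(im,None,fx=s,fy=s,interpolation=cv2.INTER_CUBIC))
E
python3 - <<'E'
from h import *
Z=dict(nut_center=29.5,nut_mark=38.5,wing_grip=77.5,pin_top=38,spanner_grip=18,spanner_jaw=7,foot=0,jar=0,mug=0,tin=0)
ims=[]
for n in("scene","side"):
    c=imaging.camera(n); save(c,n); ims.append(c["pixels"])
    print(n,[ (k,c[k].shape if hasattr(c[k],'shape') else c[k]) for k in c if k!="pixels"and k!="world_to_cam"])
    for l,z in Z.items():
        for r in imaging.tip_of(l,n)[:4]:
            print(l,np.round(r["pixel"]),round(r["conf"],2),np.round(atz(c,r["pixel"],z)))
cv2.imwrite("pics/both.png",cv2.resize(np.hstack(ims)[...,::-1],(800,300)))
E
```

```text
scene [('intrinsics', (3, 3))]
nut_center [308. 274.] 0.6 [543. 137.  30.]
nut_mark [315. 275.] 0.8 [542. 156.  38.]
wing_grip [312. 256.] 0.5 [534. 140.  78.]
pin_top [236. 236.] 0.6 [570. -68.  38.]
spanner_grip [400. 243.] 0.84 [303. 222.  18.]
spanner_grip [206. 197.] 0.74 [ 501. -277.   18.]
spanner_grip [268. 162.] 0.58 [ 241. -291.   18.]
spanner_jaw [182. 223.] 0.82 [ 607. -243.    7.]
spanner_jaw [369. 228.] 0.7 [294. 129.   7.]
spanner_jaw [277. 146.] 0.67 [ 129. -359.    7.]
foot [278. 271.] 0.86 [561.  62.   0.]
jar [219. 325.] 0.76 [753.  82.   0.]
mug [277. 383.] 0.59 [765. 256.   0.]
tin [148. 275.] 0.8 [ 771. -147.    0.]
side [('intrinsics', (3, 3))]
nut_mark [280. 183.] 0.89 [538. 164.  38.]
wing_grip [284. 174.] 0.47 [544. 145.  78.]
pin_top [326. 224.] 0.42 [584. -50.  38.]
spanner_grip [190. 194.] 0.93 [295. 223.  18.]
spanner_grip [335. 297.] 0.9 [ 512. -263.   18.]
spanner_grip [213. 344.] 0.66 [ 248. -299.   18.]
spanner_jaw [371. 284.] 0.92 [ 606. -245.    7.]
spanner_jaw [194. 216.] 0.79 [289. 133.   7.]
spanner_jaw [169. 380.] 0.74 [ 160. -339.    7.]
foot [299. 212.] 0.87 [558.  66.   0.]
jar [358. 194.] 0.75 [745.  95.   0.]
mug [341. 163.] 0.86 [774. 272.   0.]
mug [410. 244.] 0.5 [ 765. -145.    0.]
tin [411. 244.] 0.85 [ 768. -146.    0.]
```

View pics/both.png

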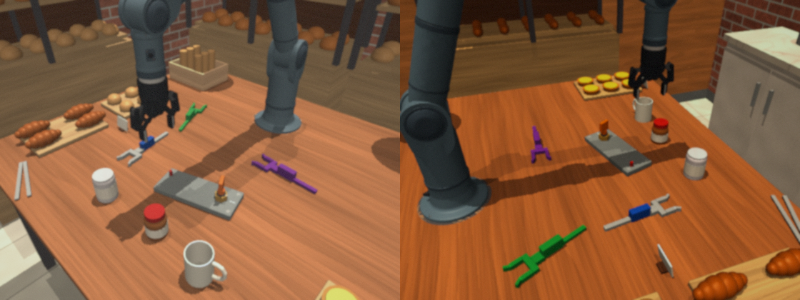

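```bash
python3 - <<'E'
import cv2,numpy as np
a=cv2.imread("pics/scene.png")[130:310,130:450]
cv2.imwrite("pics/crop.png",cv2.resize(a,(800,450),interpolation=cv2.INTER_CUBIC))
E
```

```text
(no output)
```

View pics/crop.png

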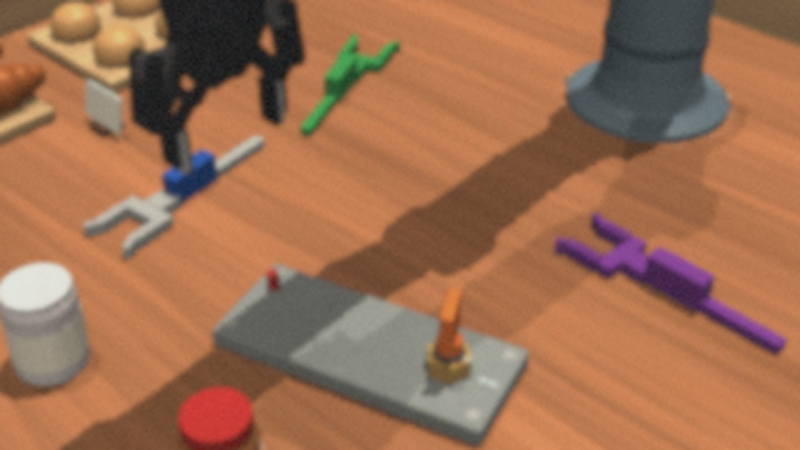

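The wanted spanner, with steel jaws and a blue handle, is at scene px (206,197). The look-alikes are green at (268,162) and purple at (400,243), and the crop confirms the choice. The red pin is at about (236,240) and the orange wing at about (312,256).

```bash
python3 - <<'E'
from h import *
s=env.sense(); print(np.round(s["eef_rot"],3).tolist(),s["t"],s["wrist_force"],s["torque"],s["opening"])
R=np.array(s["eef_rot"]);print(R.T@(np.array([506-40,-270,190])-s["ee_pos"]))
E
```

```text
[[-0.0, 1.0, -0.0], [1.0, 0.0, 0.0], [0.0, -0.0, -1.0]] 1.1 [ 0.3641892   0.42595496 -0.07521861] [ 0.00495235 -0.00545149  0.01521805] 0.997952636262546
[-270.03566672 -184.02063481   41.25489156]
```

Request:
arm_command(steps=[-0.27,-0.144,0.04,0,0,1.318,1,-0.27,-0.144,0.04,0,0,1.318,1,-0.27,-0.144,0.04,0,0,1.318,1,-0.27,-0.144,0.04,0,0,1.318,1,-0.27,-0.144,0.04,0,0,1.318,1,-0.27,-0.144,0.04,0,0,1.318,1,-0.27,-0.144,0.04,0,0,1.318,1,-0.27,-0.144,0.04,0,0,1.318,1,-0.27,-0.144,0.04,0,0,1.318,1,-0.27,-0.144,0.04,0,0,1.318,1,-0.27,-0.144,0.04,0,0,1.318,1,-0.27,-0.144,0.04,0,0,1.318,1,-0.27,-0.144,0.04,0,0,1.318,1])

```text
t: 2.18
ee_pos: [506.1, -269.9, 191.3]
eef_rot: [[0.968, 0.252, 0.0], [0.252, -0.968, -0.0], [0.0, 0.0, -1.0]]
wrist_force: [-0.5, -0.3, 0.4]
opening: 0.998
grasp_force: 0.0
```

```bash
cat >> h.py <<'E'
def meas(l,n,c,z,k=2):
    for r in imaging.tip_of(l,n)[:k]: print(n,l,np.round(r["pixel"]),round(r["conf"],2),np.round(atz(c,r["pixel"],z),1))
E
python3 - <<'E'
from h import *
c=imaging.camera("wrist"); save(c,"w1")
for l,z in dict(spanner_grip=18,spanner_jaw=7).items(): meas(l,"wrist",c,z)
s=env.sense();print(s["ee_pos"],np.round(s["eef_rot"],3).tolist(),np.round(s["q"]))
# blue handle top via color
h=cv2.cvtColor(c["pixels"],cv2.COLOR_RGB2HSV);m=cv2.inRange(h,(105,130,50),(125,255,255))
n,l,st,ce=cv2.connectedComponentsWithStats(m);i=1+np.argmax(st[1:,4]);print(st[i],ce[i])
pts=np.argwhere(l==i)[:,::-1].astype(np.float32)
W=np.array([atz(c,p,36)[:2] for p in pts],np.float32);print(cv2.minAreaRect(W))
E
```

```text
wrist spanner_grip [274. 176.] 0.73 [ 510.5 -260.8   18. ]
[ 506.15539494 -269.78017079  191.30064837] [[0.968, 0.252, 0.0], [0.252, -0.968, 0.0], [0.0, -0.0, -1.0]] [  6.  17.  21. 105.  -7.  59. -46.]
[ 259  140   34   77 1827] [275.20963328 177.79310345]
((512.2560424804688, -261.8603210449219), (62.68385314941406, 19.752166748046875), 6.6708807945251465)
```

View pics/w1.png

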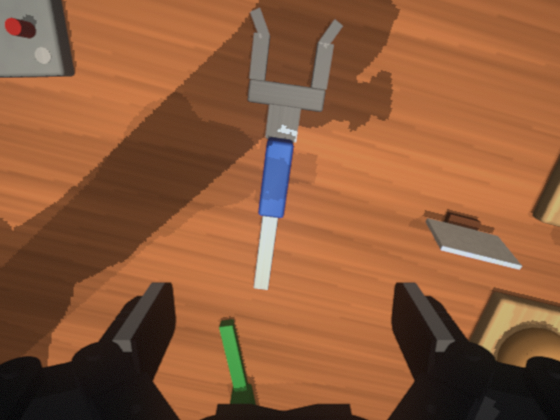

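The wrist view shows the blue handle at px (275,178), yaw about 6.6°, world about (511.5,-261.5). The mouth is at the top, at (290,70).

Request:
arm_command(steps=[0.007,-0.0067,0.06,0,0,0.14,1,0.007,-0.0067,0.1,0,0,0.14,1,0.007,-0.0067,0.14,0,0,0.14,1,0.007,-0.0067,0.165,0,0,0.14,1,0.007,-0.0067,0.18,0,0,0.14,1,0.007,-0.0067,0.185,0,0,0.14,1,0.007,-0.0067,0.185,0,0,0.14,1,0.007,-0.0067,0.185,0,0,0.14,-1,0.007,-0.0067,0.185,0,0,0.14,-1,0.007,-0.0067,0.185,0,0,0.14,-1,0.007,-0.0067,0.185,0,0,0.14,-1,0.007,-0.0067,0.185,0,0,0.14,-1,0.007,-0.0067,0.185,0,0,0.14,-1,0.007,-0.0067,0.185,0,0,0.14,-1,0.007,-0.0067,0.185,0,0,0.14,-1,0.007,-0.0067,0.185,0,0,0.14,-1,0.007,-0.0067,0.185,0,0,0.14,-1])

```text
t: 3.75
ee_pos: [512.2, -262.1, 7.6]
eef_rot: [[0.994, 0.113, 0.002], [0.113, -0.994, -0.0], [0.002, 0.001, -1.0]]
wrist_force: [-0.3, 1.0, 6.5]
opening: 0.246
grasp_force: 60.9
```

Request:
arm_command(steps=[0,0,-0.04,0,0,0,-1,0,0,-0.08,0,0,-0.1,-1,0.108,-0.212,-0.1,0,0,-1.742,-1,0.108,-0.212,-0.1,0,0,-1.742,-1,0.108,-0.212,-0.1,0,0,-1.742,-1,0.108,-0.212,-0.1,0,0,-1.742,-1,0.108,-0.212,-0.1,0,0,-1.742,-1,0.108,-0.212,-0.1,0,0,-1.742,-1,0.108,-0.212,-0.1,0,0,-1.742,-1,0.108,-0.212,-0.1,0,0,-1.742,-1,0.108,-0.212,-0.1,0,0,-1.742,-1,0.108,-0.212,-0.1,0,0,-1.742,-1,0.108,-0.212,-0.1,0,0,-1.742,-1,0.108,-0.212,-0.1,0,0,-1.742,-1,0.108,-0.212,-0.1,0,0,-1.742,-1,0.108,-0.212,-0.1,0,0,-1.742,-1,0.108,-0.212,-0.1,0,0,-1.742,-1,0.108,-0.212,-0.1,0,0,-1.742,-1,0.108,-0.212,-0.1,0,0,-1.742,-1])

```text
t: 5.33
ee_pos: [594.1, -39.0, 105.8]
eef_rot: [[-0.278, 0.96, -0.001], [0.96, 0.278, -0.0], [0.0, -0.001, -1.0]]
wrist_force: [-0.6, 0.7, -3.6]
opening: 0.245
grasp_force: 59.9
```

```bash
python3 - <<'E'
from h import *
c=imaging.camera("wrist"); save(c,"w2")
for l,z in dict(spanner_jaw=107,nut_center=29.5,nut_mark=38.5,wing_grip=77.5,pin_top=38).items(): meas(l,"wrist",c,z)
s=env.sense();print(s["ee_pos"],np.round(s["eef_rot"],3).tolist(),np.round(s["q"]),s["opening"])
E
```

```text
wrist pin_top [244. 244.] 0.91 [573.8 -56.2  38. ]
[594.59705078 -38.86851444 106.29792771] [[-0.28, 0.96, 0.0], [0.96, 0.28, -0.0], [-0.0, 0.0, -1.0]] [  2.  24.  -3. 105.   2.  51.  15.] 0.2485957961336599
```

View pics/w2.png

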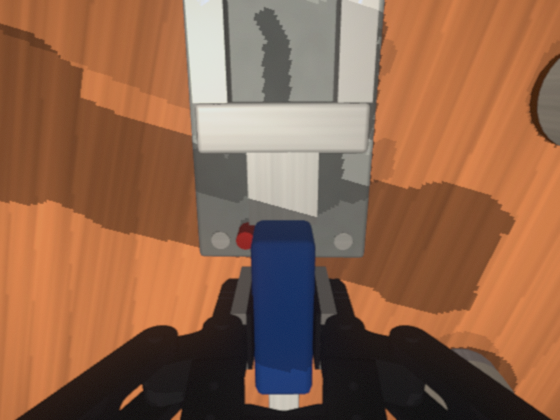

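Mouth and handle are both centred near column 283, so the spanner lies true along the tool x axis. The plate's near corners are at (205,256) and (365,256), and the pin is at (245,236). The nut is out of view.

```bash
python3 - <<'E'
from h import *
from scipy.optimize import least_squares
c=imaging.camera("wrist")
A,B=atz(c,(205,256),20),atz(c,(366,256),20);print(A,B,np.linalg.norm(A-B),np.degrees(np.arctan2(*(A-B)[[1,0]])))
cs={n:imaging.camera(n) for n in("scene","side")}
P=dict(foot=(0,0,0),nut_center=(0,80,29.5),wing_grip=(0,80,77.5),pin_top=(-22,-115,38))
obs=[(c,(205,256),(55,-135,20)),(c,(366,256),(-55,-135,20))]  # placeholder order fixed below
obs=[(c,(205,256),(-55,-135,20)),(c,(366,256),(55,-135,20))]
for r in imaging.tip_of("pin_top","wrist")[:1]: obs.append((c,r["pixel"],P["pin_top"]))
names=["L","R","pinw"]
for n,k in cs.items():
  for l in P:
    for r in imaging.tip_of(l,n)[:1]:
      obs.append((k,r["pixel"],P[l]));names.append((n,l))
def pt(x,p):
    a=x[2];return np.array([x[0]+np.cos(a)*p[0]-np.sin(a)*p[1],x[1]+np.sin(a)*p[0]+np.cos(a)*p[1],p[2]])
def res(x): 
    return np.concatenate([(atz(k,px,p[2])-pt(x,p))[:2] for k,px,p in obs])
s=least_squares(res,[563,63,.28],loss="soft_l1",f_scale=4)
x=s.x;print(x,np.degrees(x[2]),"nut",pt(x,(0,80,0)))
for n,r in zip(names,res(x).reshape(-1,2)):print(n,np.round(r,1))
for n,k in cs.items():
  meas("nut_mark",n,k,38.5,1); meas("spanner_jaw",n,k,105,2)
  cv2.imwrite(f"pics/{n}2.png",k["pixels"][...,::-1])
E
```

```text
[551.99024128 -80.2331192   20.        ] [655.03715376 -50.22317302  20.        ] 107.32782976108548 -163.76306381731413
[5.66283664e+02 6.22877955e+01 2.90940692e-01] 16.669673766797402 nut [543.3353834  138.92575221   0.        ]
L [-0.3  2.6]
R [-2.7  1. ]
pinw [-4.6  1.3]
('scene', 'foot') [ 1.5 -5.9]
('scene', 'nut_center') [-0.9 -0.5]
('scene', 'wing_grip') [-3.   0.1]
('scene', 'pin_top') [199.5 -62.2]
('side', 'foot') [-3.  16.7]
('side', 'nut_center') [1.8 3.4]
('side', 'wing_grip') [ 3.1 -4.3]
('side', 'pin_top') [ 1.9 -0.3]
scene nut_mark [316. 276.] 0.56 [542.4 158.7  38.5]
scene spanner_jaw [369. 226.] 0.89 [397.4 187.8 105. ]
scene spanner_jaw [274. 236.] 0.8 [567.6  57.5 105. ]
side nut_mark [280. 182.] 0.61 [537.7 168.   38.5]
side spanner_jaw [197. 217.] 0.93 [280.9 -10.8 105. ]
side spanner_jaw [302. 182.] 0.91 [558.9  50.9 105. ]
```

Request:
arm_command(steps=[0.03,0,0,0,0,0,-1,0.03,0,0.025,0,0,0,-1,0.03,0,0.05,0,0,0,-1,0.03,0,0.065,0,0,0,-1,0.03,0,0.073,0,0,0,-1,0.03,0,0.075,0,0,0,-1,0.03,0,0.075,0,0,0,-1])

```text
t: 7.02
ee_pos: [586.1, -10.3, 31.0]
eef_rot: [[-0.28, 0.96, -0.0], [0.96, 0.28, -0.0], [0.0, -0.0, -1.0]]
wrist_force: [-0.1, 0.1, -3.4]
opening: 0.248
grasp_force: 59.9
```

```bash
python3 - <<'E'
from h import *
s=env.sense();p=s["ee_pos"];R=np.array(s["eef_rot"]);print(p,s["wrist_force"])
cs=[imaging.camera(n) for n in("scene","side","wrist")]
# expected jaw, nut
j=p+R[:,0]*97; j[2]=p[2]-7.6+7; print("jaw est",j)
for n,c in zip(("scene","side"),cs): meas("spanner_jaw",n,c,j[2],2); meas("nut_center",n,c,29.5); meas("spanner_grip",n,c,j[2]+11,2);print(proj(c,j))
a=cv2.resize(cs[0]["pixels"][190:330,200:380],(400,311),interpolation=2);b=cv2.resize(cs[1]["pixels"][120:260,220:400],(400,311),interpolation=2)
w=cv2.resize(cs[2]["pixels"],(373,280))
cv2.imwrite("pics/p3.png",np.hstack([a,b])[...,::-1]);cv2.imwrite("pics/w3.png",cs[2]["pixels"][...,::-1])
E
```

```text
[586.13790691 -10.31059565  31.03386972] [-0.07039801  0.09693034 -3.42490034]
jaw est [558.98420039  82.81123907  30.43386972]
scene spanner_jaw [367. 229.] 0.84 [326.1 141.9  30.4]
scene spanner_jaw [288. 263.] 0.81 [548.6  80.6  30.4]
scene nut_center [306. 274.] 0.95 [546.3 134.3  29.5]
scene spanner_grip [265. 160.] 0.65 [ 268.6 -274.9   41.4]
scene spanner_grip [402. 242.] 0.64 [323.4 236.2  41.4]
[285.03041582 265.50098628]
side spanner_jaw [170. 378.] 0.85 [ 161.8 -354.5   30.4]
side spanner_jaw [198. 216.] 0.58 [296.1  95.   30.4]
side nut_center [283. 189.] 0.61 [540.5 145.1  29.5]
side nut_center [360. 200.] 0.31 [714.9  27.6  29.5]
side spanner_grip [209. 344.] 0.97 [ 239.2 -314.8   41.4]
side spanner_grip [326. 214.] 0.7 [596.9 -14.4  41.4]
[297.56698425 199.57534306]
```

View pics/p3.png

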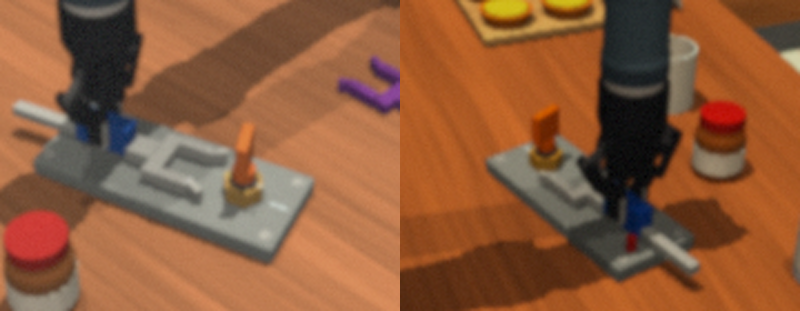

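Both views show the mouth level on the plate and facing the brass nut. I'll slide it on partway.

Request:
arm_command(steps=[0.01,0,0.001,0,0,0,-1,0.02,0,0.0015,0,0,0,-1,0.028,0,0.002,0,0,0,-1,0.034,0,0.002,0,0,0,-1,0.038,0,0.002,0,0,0,-1,0.038,0,0.002,0,0,0,-1])

```text
t: 7.97
ee_pos: [574.9, 28.8, 29.2]
eef_rot: [[-0.283, 0.959, -0.001], [0.959, 0.283, 0.001], [0.001, -0.0, -1.0]]
wrist_force: [0.3, -0.0, -3.3]
opening: 0.24
grasp_force: 59.9
```

```bash
python3 - <<'E'
from h import *
s=env.sense();print(s["ee_pos"],s["wrist_force"],s["torque"])
c=imaging.camera("wrist");save(c,"w4")
R=np.array(s["eef_rot"])
for l,z in dict(nut_center=29.5,nut_mark=38.5,wing_grip=77.5,spanner_jaw=28).items():
  for r in imaging.tip_of(l,"wrist")[:1]:
    w=atz(c,r["pixel"],z);print(l,np.round(r["pixel"]),r["conf"],w,R.T@(w-s["ee_pos"]))
E
```

```text
[574.91811816  28.75933078  29.17621839] [ 0.30196216 -0.01786172 -3.25622913] [-0.03468561 -0.0223708   0.03890666]
```

View pics/w4.png

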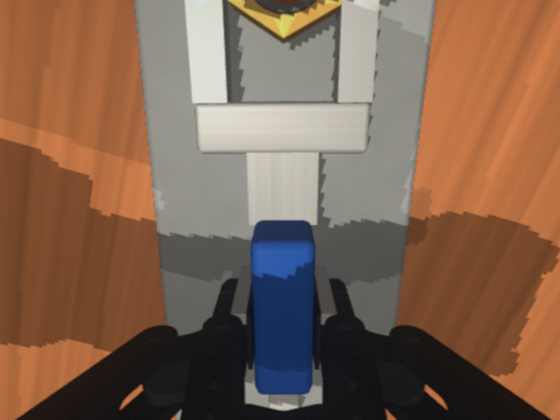

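The nut's near corner at (285,40) is centred between the jaws at columns 227–340, with about 20 mm left to go. I'll keep sliding.

Request:
arm_command(steps=[0.006,0,0,0,0,0,-1,0.01,0,0,0,0,0,-1,0.014,0,0,0,0,0,-1,0.016,0,0,0,0,0,-1,0.017,0,0,0,0,0,-1,0.017,0,0,0,0,0,-1])

```text
t: 8.72
ee_pos: [570.6, 43.3, 29.3]
eef_rot: [[-0.281, 0.96, -0.0], [0.96, 0.281, 0.0], [0.0, 0.0, -1.0]]
wrist_force: [0.7, -0.1, -2.2]
opening: 0.244
grasp_force: 59.9
```

```bash
python3 - <<'E'
from h import *
s=env.sense();print(s["ee_pos"],s["wrist_force"],s["torque"])
c=imaging.camera("wrist");save(c,"w5",(150,0,420,160),2.5)
E
```

```text
[570.62881062  43.30233776  29.27972417] [ 0.67818257 -0.14527603 -2.23004707] [-2.71458505e-02 -2.52105121e-05 -2.71579835e-02]
```

View pics/w5.png

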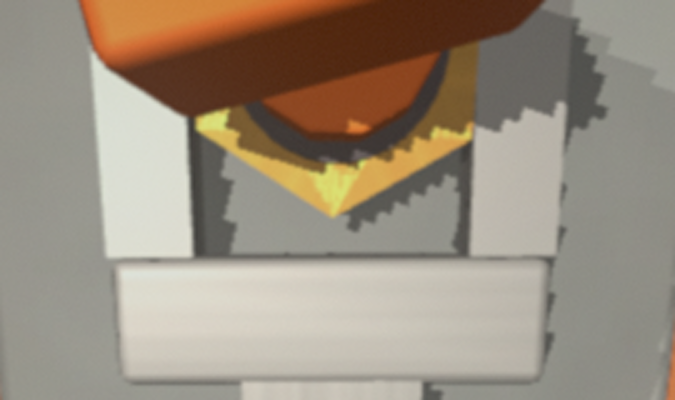

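The nut is between the jaws and centred. Corner to mouth bottom is about 17 px, or roughly 5–6 mm.

Request:
arm_command(steps=[0.003,0,0,0,0,0,-1,0.005,0,0,0,0,0,-1,0.0055,0,0,0,0,0,-1,0.0055,0,0,0,0,0,-1])

```text
t: 9.1
ee_pos: [569.2, 48.2, 29.3]
eef_rot: [[-0.281, 0.96, 0.0], [0.96, 0.281, 0.0], [0.0, 0.0, -1.0]]
wrist_force: [0.1, 0.4, -3.6]
opening: 0.244
grasp_force: 59.9
```

```bash
python3 - <<'E'
from h import *
s=env.sense();print(s["ee_pos"],s["wrist_force"],s["torque"])
E
```

```text
[569.21218876  48.16802034  29.30715937] [ 0.05747624  0.38187805 -3.58059393] [-0.07324683 -0.01391852  0.00837395]
```

Request:
arm_command(steps=[0.001,0,0.0006,0,0,0,-1,0.002,0,0.001,0,0,0,-1,0.002,0,0.001,0,0,0,-1])

```text
t: 9.35
ee_pos: [569.1, 48.6, 28.4]
eef_rot: [[-0.279, 0.96, 0.001], [0.96, 0.279, -0.001], [-0.001, 0.0, -1.0]]
wrist_force: [1.5, -2.1, -3.0]
opening: 0.245
grasp_force: 59.9
```

```bash
python3 - <<'E'
from h import *
s=env.sense();print(s["ee_pos"],s["wrist_force"],s["torque"])
c=imaging.camera("wrist");save(c,"w6",(150,0,420,160),2.5)
E
```

```text
[569.08693888  48.56882265  28.35692305] [ 1.53030499 -2.09115708 -2.99268988] [-0.56301562 -0.21103239 -0.06067119]
```

View pics/w6.png

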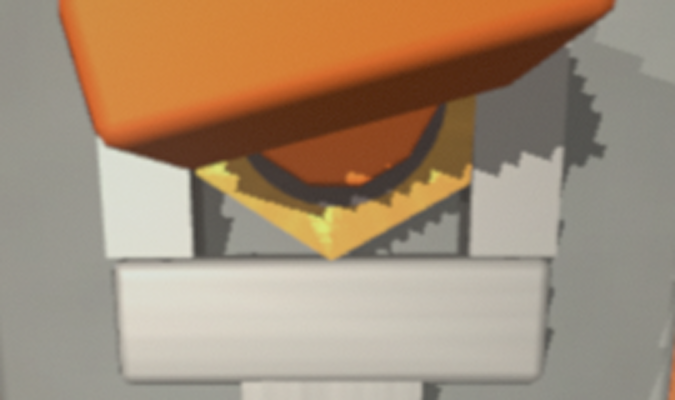

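The corner now meets the mouth bottom at crop (333,257), with about 2.6 N of contact. I'll relax the push, set it down, let go and lift straight up.

Request:
arm_command(steps=[-0.001,0,0.0008,0,0,0,-1,-0.001,0,0.0008,0,0,0,-1,-0.001,0,0.0008,0,0,0,0.2,-0.001,0,0.0008,0,0,0,1,-0.001,0,0.0008,0,0,0,1,-0.001,0,0.0008,0,0,0,1,-0.001,0,0.0008,0,0,0,1,-0.001,0,0.0008,0,0,0,1,-0.001,0,0.0008,0,0,0,1,-0.001,0,-0.02,0,0,0,1,-0.001,0,-0.06,0,0,0,1,-0.001,0,-0.1,0,0,0,1,-0.001,0,-0.13,0,0,0,1,-0.001,0,-0.13,0,0,0,1])

```text
t: 10.57
ee_pos: [574.7, 49.7, 166.4]
eef_rot: [[-0.28, 0.96, 0.015], [0.96, 0.28, 0.002], [-0.002, 0.015, -1.0]]
wrist_force: [0.5, -0.4, 0.7]
opening: 1.002
grasp_force: 0.0
```

```bash
python3 - <<'E'
from h import *
s=env.sense();print(s["ee_pos"],s["wrist_force"],s["torque"],np.round(s["q"]))
c=imaging.camera("wrist");save(c,"w7")
R=np.array(s["eef_rot"])
for l,z in dict(nut_center=29.5,nut_mark=38.5,wing_grip=77.5,spanner_jaw=27,spanner_grip=38).items():
  for r in imaging.tip_of(l,"wrist")[:1]:
    w=atz(c,r["pixel"],z);print(l,np.round(r["pixel"]),r["conf"],w,R.T@(w-s["ee_pos"]))
h=cv2.cvtColor(c["pixels"],cv2.COLOR_RGB2HSV)
for nm,lo,hi,z in(("wing",(6,150,150),(14,255,255),95.5),("blue",(105,130,50),(125,255,255),56)):
  m=cv2.inRange(h,lo,hi);n,l,st,ce=cv2.connectedComponentsWithStats(m)
  for i in 1+np.argsort(-st[1:,4])[:3]:
    pts=np.argwhere(l==i)[:,::-1]
    W=np.array([atz(c,p,z)[:2] for p in pts[::3]],np.float32);print(nm,st[i],cv2.minAreaRect(W))
E
```

```text
[574.74281501  49.72674955 166.39289467] [ 0.51876213 -0.38021543  0.71865241] [ 0.00179567 -0.11725417 -0.00267361] [ -5.  18.  -5. 106.   2.  56.   6.]
nut_center [270.  62.] 0.81 [541.20545827 139.24502198  29.5       ] [ 95.62316029  -9.18165422 136.56444797]
nut_mark [275.  25.] 0.6 [538.45679514 161.27801313  38.5       ] [117.52515349  -5.51726569 127.57096153]
wing_grip [274.  57.] 0.66 [543.85351032 139.96584182  77.5       ] [95.47013386 -5.71933445 88.61113019]
spanner_grip [273. 195.] 0.65 [568.39801178  49.90850374  38.        ] [  2.2281003   -7.96181328 128.28355336]
wing [    0   232   560   188 50882] ((597.5827026367188, -27.148910522460938), (383.5591125488281, 146.91506958007812), 16.9526309967041)
wing [  343     0   217   192 36117] ((650.8052978515625, 146.72169494628906), (128.78514099121094, 99.77775573730469), 15.429741859436035)
wing [    0     0   201   172 27014] ((457.84405517578125, 96.365966796875), (106.19950103759766, 87.47089385986328), 15.751312255859375)
blue [ 257  159   31   87 2487] ((568.2593383789062, 49.25489807128906), (20.69572639465332, 62.50839614868164), 16.39923667907715)
```

View pics/w7.png

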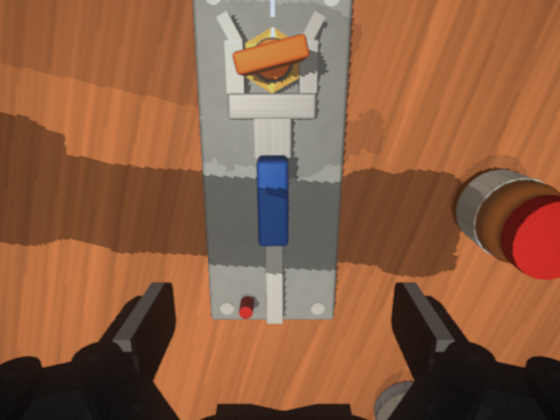

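The spanner lies flat on the nut, with the nut at (272,58). Its tail at (275,300) is on the +x side of the red pin at (246,307). The wing centre is at (271,55), turned about 16° anticlockwise of the tool's y. I'll go above it with tool y across the bar.

Request:
arm_command(steps=[0.03,0,-0.03,0,0,-1.85,1,0.06,0,-0.03,0,0,-1.85,1,0.095,0,-0.03,0,0,-1.85,1,0.095,0,-0.03,0,0,-1.85,1,0.095,0,-0.03,0,0,-1.85,1,0.095,0,-0.03,0,0,-1.85,1,0.095,0,-0.03,0,0,-1.85,1,0.095,0,-0.03,0,0,-1.85,1,0.095,0,-0.03,0,0,-1.85,1,0.095,0,-0.03,0,0,-1.85,1,0.095,0,-0.03,0,0,-1.85,1,0.095,0,-0.03,0,0,-1.85,1,0.095,0,-0.03,0,0,-1.85,1,0.095,0,-0.03,0,0,-1.85,1,0.095,0,-0.03,0,0,-1.85,1,0.095,0,-0.03,0,0,-1.85,1,0.095,0,-0.03,0,0,-1.85,1,0.095,0,-0.03,0,0,-1.85,1])

```text
t: 12.37
ee_pos: [541.7, 139.9, 187.3]
eef_rot: [[-0.847, -0.532, -0.002], [-0.532, 0.847, -0.0], [0.002, 0.001, -1.0]]
wrist_force: [0.1, 0.2, 0.4]
opening: 0.999
grasp_force: 0.0
```

```bash
python3 - <<'E'
from h import *
c=imaging.camera("wrist");save(c,"w8")
s=env.sense();R=np.array(s["eef_rot"]);print(s["ee_pos"],np.round(R,3).tolist(),s["wrist_force"],s["torque"],np.round(s["q"]))
for l,z in dict(nut_center=29.5,nut_mark=38.5,wing_grip=77.5,spanner_jaw=27).items():
  for r in imaging.tip_of(l,"wrist")[:1]:
    w=atz(c,r["pixel"],z);print(l,np.round(r["pixel"]),r["conf"],w,R.T@(w-s["ee_pos"]))
for r in imaging.cut_out("wing_grip","wrist")[:1]+imaging.cut_out("jam_nut","wrist")[:1]:
  print(r["extent"],r["conf"]); pts=np.argwhere(r["pixels"])[:,::-1]
  W=np.array([atz(c,p,95.5)[:2] for p in pts[::3]],np.float32);print(cv2.minAreaRect(W))
  print(cv2.minAreaRect(pts.astype(np.float32)))
E
```

```text
[541.88988055 139.94780596 187.54888286] [[-0.846, -0.532, -0.001], [-0.532, 0.846, -0.0], [0.001, 0.001, -1.0]] [ 0.40889558  0.11982808 -0.41081625] [ 0.00332791  0.04403116 -0.01552005] [  1.  16. -23. 106.   7.  59.  98.]
nut_center [286. 192.] 0.76 [542.92392044 142.62706443  29.5       ] [ -2.49754416   1.63459472 158.04678867]
nut_mark [309. 202.] 0.68 [537.93387192 162.14221809  38.5       ] [ -8.65299874  20.81519981 149.04920156]
wing_grip [284. 208.] 0.76 [542.26032863 141.02924157  77.5       ] [ -1.02565367   0.6605374  110.04805804]
[268.6, 175.0, 299.5, 243.2] 0.63
((538.5662231445312, 137.4700469970703), (47.439666748046875, 19.454248428344727), 32.09375762939453)
((283.0, 208.5), (69.0, 30.0), 90.0)
[264.6, 177.8, 301.5, 243.8] 0.73
((538.8407592773438, 137.6422119140625), (46.791595458984375, 19.437580108642578), 32.09341812133789)
((283.0, 209.0), (68.0, 30.0), 90.0)
```

View pics/w8.png

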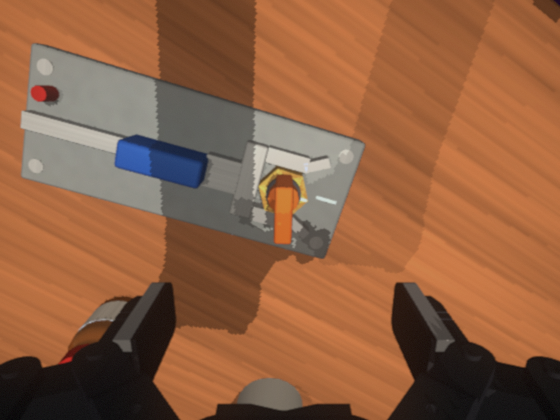

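The bar lies exactly along the tool x axis at column 284, centred between the fingers. I'll descend to the wing and close.

Request:
arm_command(steps=[-0.001,0.0007,0.03,0,0,0,1,-0.001,0.0007,0.07,0,0,0,1,-0.001,0.0007,0.1,0,0,0,1,-0.001,0.0007,0.12,0,0,0,1,-0.001,0.0007,0.125,0,0,0,1,-0.001,0.0007,0.125,0,0,0,1,-0.001,0.0007,0.125,0,0,0,-1,-0.001,0.0007,0.125,0,0,0,-1,-0.001,0.0007,0.125,0,0,0,-1,-0.001,0.0007,0.125,0,0,0,-1,-0.001,0.0007,0.125,0,0,0,-1,-0.001,0.0007,0.125,0,0,0,-1,-0.001,0.0007,0.125,0,0,0,-1,-0.001,0.0007,0.125,0,0,0,-1,-0.001,0.0007,0.125,0,0,0,-1,-0.001,0.0007,0.125,0,0,0,-1,-0.001,0.0007,0.125,0,0,0,-1])

```text
t: 14.13
ee_pos: [543.7, 141.1, 64.1]
eef_rot: [[-0.846, -0.534, 0.002], [-0.534, 0.846, -0.0], [-0.001, -0.001, -1.0]]
wrist_force: [-0.7, -1.5, 5.1]
opening: 0.124
grasp_force: 59.7
```

```bash
cat > st.py <<'E'
from h import *
s=env.sense();R=np.array(s["eef_rot"]);p=np.array(s["ee_pos"])
print(round(s["t"],2),np.round(p,2),"f",np.round(s["wrist_force"],2),"T",np.round(s["torque"],3),"yaw",round(float(np.degrees(np.arctan2(R[1,0],R[0,0]))),2),"tilt",np.round(R[:2,2],4),"op",round(float(s["opening"]),3),round(float(s["grasp_force"]),1),"q",np.round(s["q"]),"eff",np.round(s["joint_efforts"],2))
E
python3 st.py
```

```text
14.13 [543.65 141.06  64.13] f [-0.73 -1.55  5.1 ] T [-0.314  0.108  0.073] yaw -147.74 tilt [ 0.0015 -0.0002] op 0.124 59.7 q [ -2.  26. -20. 110.  12.  46.  94.] eff [-5.700e-01 -3.659e+01 -3.560e+00 -1.755e+01 -2.200e-01 -2.800e-01
 -3.000e-02]
```

Request:
arm_command(steps=[0,0,0,0,0,0.04,-1,0,0,0,0,0,0.08,-1,0,0,0,0,0,0.12,-1,0,0,0,0,0,0.16,-1,0,0,0,0,0,0.2,-1,0,0,0,0,0,0.24,-1,0,0,0,0,0,0.26,-1,0,0,0,0,0,0.26,-1])

```text
t: 14.8
ee_pos: [543.7, 140.9, 64.1]
eef_rot: [[-0.955, -0.298, 0.002], [-0.298, 0.955, -0.0], [-0.001, -0.001, -1.0]]
wrist_force: [-0.2, -1.6, 5.6]
opening: 0.133
grasp_force: 59.8
```

```bash
python3 st.py
```

```text
14.8 [543.74 140.87  64.14] f [-0.2  -1.61  5.6 ] T [-0.339  0.044 -0.052] yaw -162.68 tilt [ 0.0017 -0.0005] op 0.133 59.8 q [ -4.  26. -17. 110.  10.  46.  80.] eff [ -0.84 -36.71  -3.21 -17.55  -0.28  -0.26  -0.08]
```

Request:
arm_command(steps=[0,0,0,0,0,0.02,-1,0,0,0,0,0,0.04,-1,0,0,0,0,0,0.05,-1,0,0,0,0,0,0.05,-1])

```text
t: 15.13
ee_pos: [543.8, 140.8, 64.1]
eef_rot: [[-0.968, -0.25, 0.002], [-0.25, 0.968, -0.001], [-0.002, -0.001, -1.0]]
wrist_force: [-1.0, -2.4, 4.9]
opening: 0.131
grasp_force: 59.7
```

```bash
python3 st.py
```

```text
15.13 [543.77 140.8   64.14] f [-1.04 -2.42  4.92] T [-0.346  0.029  0.06 ] yaw -165.51 tilt [ 0.0018 -0.0005] op 0.131 59.7 q [ -5.  26. -17. 110.  10.  46.  78.] eff [ -0.8  -36.72  -3.11 -17.56  -0.35  -0.26  -0.1 ]
```

Request:
arm_command(steps=[0,0,0,0,0,0.02,-1,0,0,0,0,0,0.04,-1,0,0,0,0,0,0.06,-1,0,0,0,0,0,0.06,-1])

```text
t: 15.47
ee_pos: [543.8, 140.7, 64.1]
eef_rot: [[-0.982, -0.191, 0.002], [-0.191, 0.982, -0.001], [-0.002, -0.001, -1.0]]
wrist_force: [-0.5, -2.4, 6.3]
opening: 0.131
grasp_force: 59.7
```

```bash
python3 st.py
```

```text
15.47 [543.78 140.72  64.12] f [-0.51 -2.36  6.34] T [-0.429  0.034  0.043] yaw -168.97 tilt [ 0.0017 -0.0006] op 0.131 59.7 q [ -5.  25. -16. 110.  10.  46.  74.] eff [ -0.84 -36.73  -3.01 -17.57  -0.37  -0.26  -0.14]
```

Request:
arm_command(steps=[0,0,0,0,0,0.02,-1,0,0,0,0,0,0.02,-1])

```text
t: 15.63
ee_pos: [543.8, 140.7, 64.1]
eef_rot: [[-0.985, -0.172, 0.002], [-0.172, 0.985, -0.001], [-0.002, -0.001, -1.0]]
wrist_force: [-0.7, -1.4, 5.3]
opening: 0.129
grasp_force: 59.7
```

```bash
python3 st.py
```

```text
15.63 [543.81 140.68  64.14] f [-0.69 -1.39  5.26] T [-0.41   0.012  0.091] yaw -170.11 tilt [ 0.0018 -0.0007] op 0.129 59.7 q [ -5.  25. -16. 110.  10.  46.  73.] eff [ -0.84 -36.73  -2.98 -17.57  -0.38  -0.26  -0.14]
```

Request:
arm_command(steps=[0,0,0,0,0,0.02,-1,0,0,0,0,0,0.04,-1,0,0,0,0,0,0.06,-1,0,0,0,0,0,0.06,-1])

```text
t: 15.97
ee_pos: [543.8, 140.7, 64.2]
eef_rot: [[-0.994, -0.112, 0.002], [-0.112, 0.994, -0.001], [-0.002, -0.001, -1.0]]
wrist_force: [0.1, -1.4, 5.7]
opening: 0.127
grasp_force: 59.7
```

```bash
python3 st.py; python3 - <<'E'
from h import *
cs=[imaging.camera(n) for n in("scene","side")]
a=cv2.resize(cs[0]["pixels"][190:330,200:380],(400,311),interpolation=2);b=cv2.resize(cs[1]["pixels"][120:260,220:400],(400,311),interpolation=2)
cv2.imwrite("pics/p9.png",np.hstack([a,b])[...,::-1])
E
```

```text
15.97 [543.82 140.66  64.16] f [ 0.1  -1.4   5.73] T [-0.42   0.037 -0.001] yaw -173.55 tilt [ 0.0018 -0.0007] op 0.127 59.7 q [ -6.  25. -15. 110.   9.  45.  70.] eff [ -0.89 -36.74  -2.9  -17.58  -0.41  -0.26  -0.15]
```

Request:
arm_command(steps=[0,0,0,0,0,0.02,-1,0,0,0,0,0,0.04,-1,0,0,0,0,0,0.06,-1,0,0,0,0,0,0.06,-1])

```text
t: 16.4
ee_pos: [543.9, 140.6, 64.1]
eef_rot: [[-0.999, -0.053, 0.002], [-0.053, 0.999, -0.001], [-0.002, -0.001, -1.0]]
wrist_force: [-0.5, -1.2, 6.2]
opening: 0.129
grasp_force: 59.7
```

```bash
python3 st.py
```

```text
16.4 [543.86 140.61  64.14] f [-0.45 -1.19  6.19] T [-0.464 -0.012  0.088] yaw -176.97 tilt [ 0.0019 -0.0008] op 0.129 59.7 q [ -7.  25. -14. 110.   9.  45.  67.] eff [ -0.91 -36.75  -2.8  -17.59  -0.44  -0.27  -0.18]
```

```bash
cat > st.py <<'E'
from h import *
L=[]
for i in range(5):
    s=env.sense();L.append([s["torque"][2],s["joint_efforts"][6],*s["wrist_force"]]); 
    if i<4: imaging.camera("side")
R=np.array(s["eef_rot"]);L=np.array(L)
print(round(s["t"],2),"Tz",L[:,0].mean().round(3),L[:,0].round(3),"e7",L[:,1].mean().round(3),"f",L[:,2:].mean(0).round(2),"yaw",round(float(np.degrees(np.arctan2(R[1,0],R[0,0]))),2),np.round(s["ee_pos"],2),"q7",round(s["q"][6],1),s["opening"].__round__(3))
E
python3 st.py
```

```text
16.6 Tz 0.119 [0.088 0.094 0.145 0.147 0.12 ] e7 -0.116 f [ 0.25 -1.47  5.72] yaw -176.95 [543.83 140.59  64.16] q7 67.3 0.133
```

Request:
arm_command(steps=[0,0,0,0,0,0.02,-1,0,0,0,0,0,0.04,-1,0,0,0,0,0,0.06,-1])

```text
t: 16.85
ee_pos: [543.9, 140.6, 64.1]
eef_rot: [[-1.0, 0.006, 0.002], [0.006, 1.0, -0.001], [-0.002, -0.001, -1.0]]
wrist_force: [0.4, -2.4, 5.7]
opening: 0.131
grasp_force: 59.9
```

```bash
python3 st.py
```

```text
17.05 Tz 0.391 [0.563 0.36  0.35  0.32  0.365] e7 -0.392 f [ 0.27 -2.17  5.32] yaw 179.7 [543.84 140.56  64.15] q7 64.3 0.133
```

Torque has risen past washer level, so it has gone solid. Small steps from here.

Request:
arm_command(steps=[0,0,0,0,0,0.005,-1,0,0,0,0,0,0.01,-1,0,0,0,0,0,0.01,-1])

```text
t: 17.3
ee_pos: [543.8, 140.6, 64.1]
eef_rot: [[-1.0, 0.014, 0.002], [0.014, 1.0, -0.001], [-0.002, -0.001, -1.0]]
wrist_force: [0.7, -2.5, 5.5]
opening: 0.131
grasp_force: 59.8
```

```bash
python3 st.py
```

```text
17.5 Tz 0.497 [0.53  0.531 0.452 0.52  0.453] e7 -0.481 f [ 0.12 -2.13  5.32] yaw 179.17 [543.83 140.53  64.12] q7 63.8 0.132
```

Request:
arm_command(steps=[0,0,0,0,0,0.005,-1,0,0,0,0,0,0.01,-1,0,0,0,0,0,0.014,-1,0,0,0,0,0,0.014,-1])

```text
t: 17.83
ee_pos: [543.8, 140.5, 64.1]
eef_rot: [[-1.0, 0.028, 0.002], [0.028, 1.0, -0.002], [-0.002, -0.001, -1.0]]
wrist_force: [0.5, -0.8, 6.0]
opening: 0.128
grasp_force: 59.8
```

```bash
python3 st.py
```

```text
18.03 Tz 0.523 [0.523 0.504 0.542 0.537 0.51 ] e7 -0.541 f [ 0.11 -1.85  6.01] yaw 178.39 [543.81 140.54  64.12] q7 63.1 0.132
```

Request:
arm_command(steps=[0,0,0,0,0,0.008,-1,0,0,0,0,0,0.015,-1,0,0,0,0,0,0.015,-1])

```text
t: 18.28
ee_pos: [543.8, 140.5, 64.1]
eef_rot: [[-0.999, 0.043, 0.002], [0.043, 0.999, -0.002], [-0.002, -0.002, -1.0]]
wrist_force: [0.6, -3.1, 6.1]
opening: 0.131
grasp_force: 59.9
```

```bash
python3 st.py
```

```text
18.48 Tz 0.59 [0.578 0.586 0.576 0.657 0.554] e7 -0.604 f [ 0.41 -2.6   5.65] yaw 177.55 [543.85 140.51  64.12] q7 62.3 0.128
```

Request:
arm_command(steps=[0,0,0,0,0,0.008,-1,0,0,0,0,0,0.016,-1,0,0,0,0,0,0.02,-1,0,0,0,0,0,0.02,-1])

```text
t: 18.82
ee_pos: [543.8, 140.5, 64.1]
eef_rot: [[-0.998, 0.062, 0.002], [0.062, 0.998, -0.002], [-0.002, -0.002, -1.0]]
wrist_force: [0.3, -2.4, 5.0]
opening: 0.128
grasp_force: 60.0
```

```bash
python3 st.py
```

```text
19.02 Tz 0.679 [0.659 0.745 0.62  0.695 0.677] e7 -0.704 f [ 0.21 -2.45  5.42] yaw 176.44 [543.86 140.5   64.15] q7 61.3 0.13
```

At about 0.69 Nm. I'll hold it there.

Request:
arm_command(steps=[0,0,0,0,0,0.003,-1,0,0,0,0,0,0.003,-1,0,0,0,0,0,0.003,-1,0,0,0,0,0,0.003,-1,0,0,0,0,0,0.003,-1,0,0,0,0,0,0.003,-1,0,0,0,0,0,0.003,-1,0,0,0,0,0,0.003,-1,0,0,0,0,0,0.003,-1,0,0,0,0,0,0.003,-1])

```text
t: 19.85
ee_pos: [543.9, 140.5, 64.2]
eef_rot: [[-0.998, 0.065, 0.002], [0.065, 0.998, -0.002], [-0.002, -0.002, -1.0]]
wrist_force: [-1.1, -1.8, 6.3]
opening: 0.133
grasp_force: 60.0
```

```bash
python3 st.py; python3 - <<'E'
from h import *
c={n:imaging.camera(n) for n in("scene","side")}
for n,k in c.items():
  for l,z in dict(spanner_jaw=27,spanner_grip=38,pin_top=38,nut_mark=38.5,nut_center=29.5).items(): meas(l,n,k,z,3)
E
```

```text
20.05 Tz 0.711 [0.703 0.721 0.712 0.714 0.703] e7 -0.71 f [ 0.03 -2.13  5.59] yaw 176.27 [543.83 140.51  64.12] q7 61.1 0.131
scene spanner_jaw [314. 276.] 0.81 [539.1 149.1  27. ]
scene spanner_jaw [367. 228.] 0.69 [318.  136.7  27. ]
scene spanner_jaw [278. 147.] 0.62 [ 163.2 -323.9   27. ]
scene spanner_grip [401. 241.] 0.64 [318.6 230.1  38. ]
scene spanner_grip [272. 253.] 0.59 [555.9  38.9  38. ]
scene spanner_grip [269. 162.] 0.59 [ 263.1 -262.4   38. ]
scene pin_top [238. 242.] 0.35 [580.7 -48.9  38. ]
scene nut_mark [315. 278.] 0.64 [550.3 162.1  38.5]
scene nut_center [306. 275.] 0.74 [548.2 136.8  29.5]
scene nut_center [273. 256.] 0.7 [552.3  39.8  29.5]
scene nut_center [278. 273.] 0.18 [585.8  86.   29.5]
side spanner_jaw [194. 217.] 0.86 [286.8 101.4  27. ]
side spanner_jaw [285. 192.] 0.6 [540.4 132.2  27. ]
side spanner_jaw [168. 378.] 0.56 [ 158.8 -350.3   27. ]
side spanner_grip [192. 196.] 0.94 [297.1 183.4  38. ]
side spanner_grip [307. 207.] 0.88 [567.3  34.   38. ]
side spanner_grip [213. 346.] 0.76 [ 245.5 -319.    38. ]
side pin_top [325. 226.] 0.53 [578.  -56.2  38. ]
side nut_mark [281. 181.] 0.73 [543.  173.4  38.5]
side nut_mark [287. 193.] 0.49 [538.9 112.6  38.5]
side nut_center [286. 189.] 0.72 [547.6 145.2  29.5]
```

Request:
arm_command(steps=[0,0,0,0,0,0,0,0,0,0,0,0,0,0.5,0,0,0,0,0,0,1,0,0,0,0,0,0,1,0,0,0,0,0,0,1,0,0,0,0,0,0,1,0,0,-0.02,0,0,0,1,0,0,-0.05,0,0,0,1,0,0,-0.09,0,0,0,1,0,0,-0.12,0,0,0,1,0,0,-0.12,0,0,0,1,0,0,-0.12,0,0,0,1,0,0,-0.12,0,0,0,1,0,0,-0.12,0,0,0,1])

```text
t: 21.82
ee_pos: [541.4, 140.7, 181.5]
eef_rot: [[-0.998, 0.069, -0.003], [0.069, 0.998, -0.001], [0.003, -0.001, -1.0]]
wrist_force: [-0.4, 0.6, 0.2]
opening: 1.005
grasp_force: 0.0
```

```bash
python3 st.py; python3 - <<'E'
from h import *
c=imaging.camera("wrist")
for l,z in dict(spanner_jaw=27,spanner_grip=38,pin_top=38,nut_mark=38.5,nut_center=29.5).items(): meas(l,"wrist",c,z,1)
h=cv2.cvtColor(c["pixels"],cv2.COLOR_RGB2HSV);m=cv2.inRange(h,(105,130,50),(125,255,255))
n,l,st,ce=cv2.connectedComponentsWithStats(m);i=1+np.argmax(st[1:,4])
W=np.array([atz(c,p,56)[:2] for p in np.argwhere(l==i)[:,::-1]],np.float32);print(cv2.minAreaRect(W))
for r in imaging.cut_out("wing_grip","wrist")[:1]:
  print(cv2.minAreaRect(np.array([atz(c,p,95.5)[:2] for p in np.argwhere(r["pixels"])[:,::-1]],np.float32)))
E
```

```text
22.02 Tz -0.002 [ 0.034 -0.01  -0.024  0.008 -0.018] e7 -0.0 f [-0.1  -0.08 -0.41] yaw 176.06 [541.83 140.94 181.79] q7 63.5 1.006
wrist spanner_grip [170. 228.] 0.68 [564.2  46.9  38. ]
wrist pin_top [ 47. 245.] 0.55 [572.  -57.3  38. ]
wrist nut_mark [313. 194.] 0.79 [543.9 163.7  38.5]
wrist nut_center [282. 194.] 0.76 [544.  139.1  29.5]
((559.6632690429688, 48.85724639892578), (26.679277420043945, 67.39979553222656), 12.963179588317871)
((540.569091796875, 72.9931869506836), (56.7253532409668, 188.4760284423828), 13.051288604736328)
```

```bash
python3 -c "
from bench import env
print(env.finish_job())"
```

```text
the job is handed in; nothing more can be done
None
```

I fitted the spanner flat on the set nut with its tail against the stop pin, tightened the jam nut to about 0.7 Nm and held it for over a second, then released everything and handed the job in at about 22 s; no verdict was returned.

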